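# Close the neck clamp with its square key

## Robot

A 6-joint arm with a two-finger parallel gripper is mounted at the origin on the work surface. World frame = base frame: x ahead of the robot, y to its left, z up, the work surface at z = 0. Lengths are in m, angles in rad, forces in N, time in s.
With the tool pointing down it reaches from about 0.35 to 0.975 m from the base axis. Payload 4.9 kg.
Tool frame: the origin (TCP) lies at the very end of the fingers, on their centre line; the grasp point (between the pads) lies 19 mm behind it; x points along the fingers, z is the direction in which the jaws open and shut, and the axes are right-handed (so a half turn about x gives the same grasp; the last joint's range is limited). The gripper opens to 85 mm and grips with 20 to 120 N. Pads are 22 mm wide; open, the fingers measure 114 mm over their backs; the gripper's body (76 mm by 85 mm) begins 54 mm behind the grasp point. The pads swing forward as they close: fully open they stand 13 mm farther back than shut.
Start: joints at [-1.352, 0.053, 1.613, -0, 1.476, -0.119], TCP at [0.207, -0.59, 0.231] pointing down, gripper open.
Joint ranges: [-3.01, 3.01], [-1.01, 2.22], [0.06, 2.58], [-1.02, 4.17], [0.09, 2.62], [-3.14, 3.14]. Speed limits (rad/s): [2.57, 2.57, 3.14, 3.14, 3.14, 3.14].

## Interface

Orientations are given as a unit quaternion [w, x, y, z].
In Python, from plant import manip, vision, job gives the robot as it stands.
- The arm moves only by the tool servo_tool, never from a script. Its arguments are lists of equal length, an entry for each row: "twist": the turn, a rotation vector about the world's x, y, z in rad, a list of three; "xyz": the shift along the world's x, y, z in cm, a list of three; "fingers": the opening, from 0 (shut) to 1 (fully open). In form: {"twist": [[wx, wy, wz], ...], "xyz": [[x, y, z], ...], "fingers": [fingers, ...]}. A call has 1 to 8 rows; each row shifts and turns the commanded pose from where the row before left it; what a row does not reach is not made up. A row lasts 1/8 s, in which the tool goes at most 62.5 mm and 10.7 degrees, less where a joint would pass 70% of its speed; a pose out of reach is approached as far as the arm can. A call with a gripper value outside its range is refused whole. The fingers move at their own pace and stop on an object; the grip force is fixed at half the most. Time passes only in rows, so rows that do not move let the fingers close. It gives the time, the measured TCP pose, the force and the opening at its end, in the units of the state.
- manip.state(): the state, without advancing time (a new reading comes with each control period).
- vision.grab_frame(name): name is "side" or "top"; returns the picture (400x640x3 uint8, red, green, blue); there is no depth.
- vision.get_calibration(name): a dict with "camera_matrix" (3x3 intrinsics, pixels), "k1" (the pictures are not rectified: a ray, as slopes to the right and down, at radius r is drawn at 1 + k1 r^2 times it, then the intrinsics apply), "origin" and "orientation" of the camera in the world. Camera axes: x right, y up, looking along -z (the intrinsics and any distortion apply to the point x, -y, -z); pixel columns grow to the right and rows downward; lengths in m; the calibration is good to about 2 mm. A picture is of the moment at which its call begins. get_calibration takes no time and is no camera call.
- job.job_done(): hands the job in, once; it reports no verdict.
Trained networks look in the newest picture that a camera, given by its name, has taken for a name from the list of things; names that differ only in an ending like _2 or _b are one class to them, and where a whole thing is asked for, a point or a joint stands for the part that bears it (a point fixed in the world has none). Each returns a list of dicts, best first, with "score" (0 to 1); they miss things now and then, are a little off and sometimes report something else, mostly with a low value. They report only what shows in the picture. A call takes as long as a camera call.
- vision.spot_in(camera, label): "extent" ([centre column, centre row, width, height] in pixels, round what is visible of it).
The state is a dict: "time": time; "joint_pos": joint angles; "joint_vel": joint speeds; "joint_efforts": joint torques, N m; "tool_pos": TCP position; "tool_rot": TCP orientation; "contact_force": force on the tool from outside, world axes, zero at the start; "ft_torque": the same for the moment, N m; "gripper_width": opening from 0.0 (shut) to 1.0 (fully open).
Only numpy, scipy, OpenCV 4.12 (cv2) and the standard library are available. Lean on these libraries where they do the work, as an engineer would, in place of code of your own. Each camera call takes 0.05 s, during which the arm holds its last target.

## Task

Take the T-handled square key out of its wooden holder and put it into the round opening on top of the neck clamp, turning it with only light downward pressure until you feel its square end match the hidden square socket and it drops fully home. Then turn it clockwise (seen from above) until the clamp's moving cork jaw meets the guitar neck, snug but without crushing the cork, and let go, leaving the key standing fully home in the socket. Do not disturb the other things on the bench.

Things in the scene. Friction and masses are not known exactly. Their poses are not given: they have to be found in the camera images.
- key: Loose steel T-key, upright in the holder at first, about 180 g. Origin at the centre of the shank's foot, z up the shank. Square shank 16 x 16 mm, sides along the key's x and y, z = 0 to 80 mm; its last 5 mm are turned down to a round pilot 14 mm across, which enters the socket at any angle. Crossbar on top: 70 mm long along x, 18 mm wide (y), z = 80 to 98 mm.
- key_bar (a point): Centre of the key's crossbar, 89 mm above the foot; axes as the key's. Grasp here, closing across the 18 mm width (key's y).
- holder_mouth (a point): Centre of the mouth of the holder's round hole, on top of a fixed wooden block 75 x 75 x 45 mm; hole 26 mm in diameter, 35 mm deep. The key stands on the floor of the hole, at any yaw; lift it by 40 mm or more to clear.
- socket_mouth (a point): Centre of the round opening (25.5 mm across) in the 8 mm steel cover plate of the fixed clamp's housing, 70 mm above the bench; z up, x towards the guitar neck. On the axis of the hidden spindle. Be gentle: more than 70 N in all (pressing and wedging added up) between key and clamp mars it. If the jaw moves before the key is home, it has only caught: turn it back a bit.
- clamp: Neck clamp, fixed to the bench. Origin on the bench under the socket's axis. Base 100 mm wide, 12 mm high, x = -45 to 155 mm; housing 70 x 70 x 70 mm about the origin; a bare guitar neck 300 mm long lies along y at x = 86 to 134 mm, top at 67 mm; fixed jaw behind it. The spindle under the key resists turning with about 0.12 N m, is not dragged by light pressing, and stays where it is left.
- jaw (a joint): Travel (m) of the moving jaw, a wooden block with a 5 mm cork face between housing and neck, along the clamp's x. 0 = open (at first), 0.012 = cork touches the neck, 0.0165 = cork crushed. It moves 15 mm per rad that the key turns clockwise from above: 0.8 rad touches, 0.95 rad is snug; play lets the hand turn up to 0.25 rad more before it moves.
- mug: Steel mug, 80 mm across, 95 mm high, origin at the centre of its underside. Bystander.
- polish: Small white bottle, 48 mm across, 130 mm high, origin at the centre of its underside. Bystander.
- driver: Screwdriver lying on the bench, along its x axis. Bystander.
- tuner: Small black box 75 x 50 x 22 mm, origin at the centre of its underside. Bystander.
- socket_floor (a point): Floor of the square socket, 34 mm straight below the mouth (where the foot of a key fully home stands); axes as the clamp's, NOT the socket's. Socket 17.6 mm wide, 25 mm deep, its top 9 mm below the mouth. Its angle differs every time, is not measured, can be any, repeats each 90 degrees. An unmatched key stops with its foot 14 mm below the mouth; within about 0.08 rad it sinks on.

How it is judged:
By the outcome, as a careful person would: the job done as asked, in the order asked, and still so for the second after the job is handed in, with the robot touching nothing.
It also fails if it takes over 64 s, if anything falls off the work surface, if the arm or the gripper's body presses on something with over 40 N, if the wrist force passes 120 N, or if a joint passes its speed limit or range.

## Working session

There is one attempt and no reset: what is moved stays moved. The work goes in short steps, Python scripts to look and compute and a tool call to move; the robot and the scene stay as the last step left them, time stands still between calls to the robot, and variables do not carry over. Pictures are saved under pics/ and viewed, and the job is handed in when it is done.

Besides the shell and the picture viewer there is one more tool, called after ">>>" as a command line: name --argument value ..., lists and objects as JSON in quotes. servo_tool: Moves the arm, as the interface text tells. Its arguments: {"type":"object","properties":{"twist":{"type":"array","items":{"type":"array","items":{"type":"number"}}},"xyz":{"type":"array","items":{"type":"array","items":{"type":"number"}}},"fingers":{"type":"array","items":{"type":"number"}}},"required":["twist","xyz","fingers"]}

```bash
ls; mkdir -p pics; cat > h.py <<'E'
import numpy as np,cv2
from plant import manip,vision,job
from scipy.spatial.transform import Rotation as R
def cal(n):
    c=vision.get_calibration(n);q=c["orientation"]
    return np.array(c["camera_matrix"]),c["k1"],np.array(c["origin"]),R.from_quat([q[1],q[2],q[3],q[0]]).as_matrix()
def proj(n,P):
    K,k,o,M=cal(n);p=(np.atleast_2d(P)-o)@M
    s=np.c_[p[:,0]/-p[:,2],-p[:,1]/-p[:,2]]
    s=s*(1+k*(s**2).sum(1,keepdims=True))
    return s@K[:2,:2].T+K[:2,2]
def ray(n,uv):
    K,k,o,M=cal(n);d=cv2.undistortPoints(np.array([[uv]],float),K,np.array([k,0,0,0.]))[0,0]
    return o,M@np.array([d[0],-d[1],-1.])
def onz(n,uv,z):
    o,d=ray(n,uv);return o+d*(z-o[2])/d[2]
def save(n,f):
    im=vision.grab_frame(n);cv2.imwrite("pics/"+f,im[:,:,::-1]);return im
E
python3 - <<'E'
from h import *
for n in("side","top"):
    save(n,n+"0.png");K,k,o,M=cal(n);print(n,K.tolist(),k,o,M[:,2])
    for l in("key","key_bar","clamp","jaw"):print(l,[(np.round(d["extent"],1).tolist(),round(d["score"],2)) for d in vision.spot_in(n,l)[:2]])
print(manip.state())
E
```

```text
pics
side [[446.9856650454746, 0.0, 315.9063901782068], [0.0, 446.9856650454746, 206.78125826407515], [0.0, 0.0, 1.0]] -0.05743391406240576 [0.15200653 0.64797459 0.92353474] [-0.36293172  0.57493339  0.73330223]
key [([363.9, 185.7, 22.1, 23.3], 0.71)]
key_bar [([363.6, 184.1, 24.4, 27.9], 0.63)]
clamp [([280.5, 255.6, 111.4, 92.2], 0.84)]
jaw [([284.6, 264.7, 31.1, 40.2], 0.79)]
top [[409.3377176939386, 0.0, 324.24192066790476], [0.0, 409.3377176939386, 198.38371124072], [0.0, 0.0, 1.0]] -0.07945068956271538 [ 0.37650081 -0.01158899  1.16529853] [-0.17506769  0.01197426  0.98448358]
key [([369.9, 220.8, 12.1, 26.7], 0.75)]
key_bar [([367.9, 223.9, 31.6, 31.5], 0.67), ([372.9, 223.8, 16.0, 23.7], 0.63)]
clamp [([258.6, 209.2, 110.9, 72.7], 0.74), ([372.8, 223.9, 16.3, 22.5], 0.38)]
jaw []
{'time': 0.5, 'joint_pos': array([-1.35199725e+00,  5.27459092e-02,  1.61291514e+00,  4.24374659e-05,
        1.47599896e+00, -1.19008435e-01]), 'joint_vel': array([-0.00084379, -0.00085928,  0.0002488 , -0.00050685, -0.00046913,
        0.00066445]), 'joint_efforts': array([-8.16881948e-04, -3.93217278e+01, -3.70026147e+01, -1.97806748e-04,
        1.32334153e-03,  1.14948878e-05]), 'tool_pos': array([ 0.20713849, -0.5896514 ,  0.23126603]), 'tool_rot': array([ 0.57692727,  0.40886213,  0.57694254, -0.40880802]), 'contact_force': array([0.71018003, 0.24638307, 0.80792386]), 'ft_torque': array([ 0.07648413, -0.01195228,  0.01900347]), 'gripper_width': 1.0027729480310719}
```

View pics/side0.png

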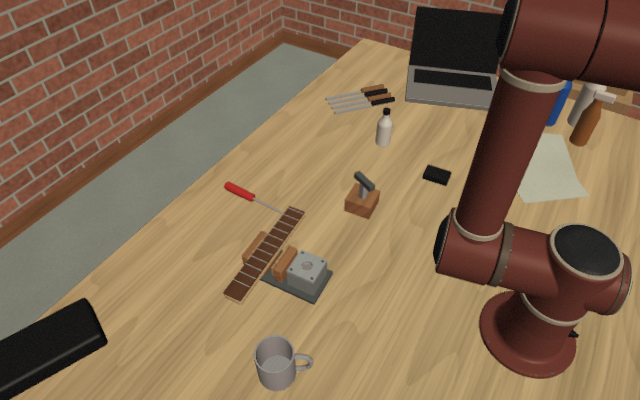

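View pics/top0.png

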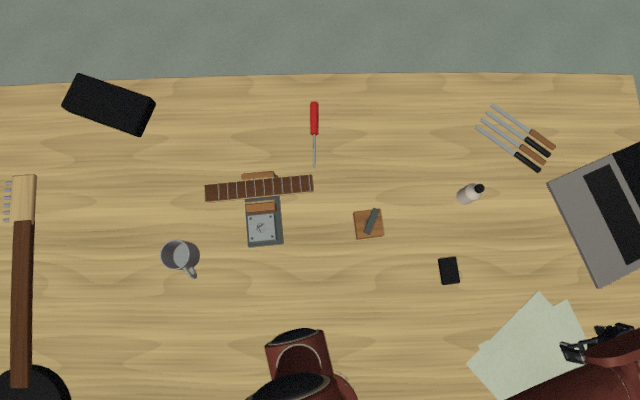

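```bash
python3 - <<'E'
import cv2
a=cv2.imread("pics/top0.png")[170:260,190:410]; cv2.imwrite("pics/tc.png",cv2.resize(a,None,fx=3.6,fy=3.6,interpolation=cv2.INTER_CUBIC))
a=cv2.imread("pics/side0.png")[150:310,210:410]; cv2.imwrite("pics/sc.png",cv2.resize(a,None,fx=3.6,fy=3.6,interpolation=cv2.INTER_CUBIC))
E
```

```text
(no output)
```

View pics/tc.png

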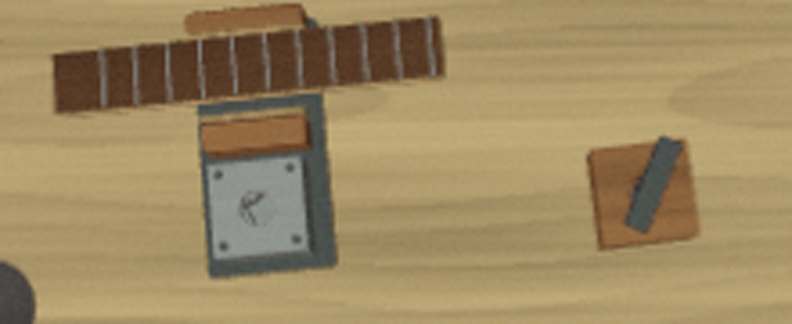

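View pics/sc.png

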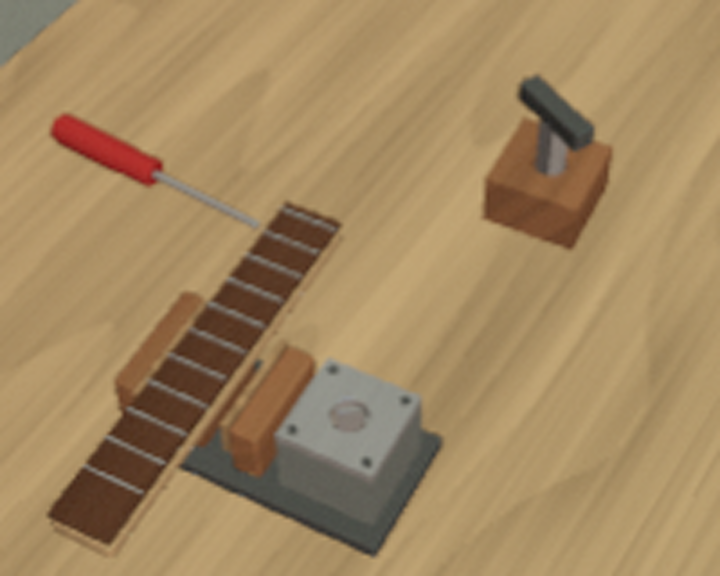

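```bash
cat >> h.py <<'E'
def minrect(n,im,box,thr):
    pass
E
python3 - <<'E'
from h import *
t=cv2.imread("pics/top0.png");s=cv2.imread("pics/side0.png")
tc=lambda p:(np.array(p)/3.6+[190,170]-0.36)
sc=lambda p:(np.array(p)/3.6+[210,150]-0.36)
# bar segmentation
for n,im,(u0,v0,u1,v1),z in(("top",t,(355,205,385,240),.108),("side",s,(350,168,378,193),.099)):
    c=im[v0:v1,u0:u1].astype(int); m=((c[:,:,2]-c[:,:,0])<15)&(c.sum(2)<270)
    m=m.astype(np.uint8); k,l,st,ce=cv2.connectedComponentsWithStats(m)
    i=1+np.argmax(st[1:,4]);ys,xs=np.where(l==i)
    r=cv2.minAreaRect(np.c_[xs,ys].astype(np.float32));print(n,"area",st[i,4],"cent",ce[i]+[u0,v0],r)
    p=ce[i]+[u0,v0];print(" pos",onz(n,p,z))
    b=cv2.boxPoints(r)+[u0,v0]; W=np.array([onz(n,q,z)[:2] for q in b]);print(W.round(4).tolist())
    e=np.array([W[1]-W[0],W[2]-W[1]]);print(np.linalg.norm(e,axis=1),np.arctan2(e[:,1],e[:,0]))
def tri(a,b):
    A=[];B=[]
    for n,p in(("top",a),("side",b)):
        o,d=ray(n,p);d/=np.linalg.norm(d);Pm=np.eye(3)-np.outer(d,d);A.append(Pm);B.append(Pm@o)
    x=np.linalg.lstsq(np.vstack(A),np.hstack(B),rcond=None)[0];return x
T=[(218,175),(290,168),(296,240),(223,247)];S=[(292,430),(333,370),(406,400),(367,462)]
for a in T:print("T",onz("top",tc(a),.07))
for a in S:print("S",onz("side",sc(a),.07))
print("mouth",onz("top",tc((256.75,207.5)),.07),onz("side",sc((349.5,415.5)),.07),tri(tc((256.75,207.5)),sc((349.5,415.5))))
# fret ends / holder top corners
print("holder T",[onz("top",tc(a),.045)[:2].round(4).tolist() for a in((588,152),(687,139),(699,235),(600,248))])
print("holder S",[onz("side",sc(a),.045)[:2].round(4).tolist() for a in((486,185),(530,118),(611,149),(573,215))])
E
```

```text
top area 169 cent [370.76331361 220.66272189] ((15.448277473449707, 15.37930965423584), (7.056422710418701, 25.997346878051758), 21.801410675048828)
 pos [ 0.50286532 -0.14415221  0.108     ]
[[0.4761, -0.1211], [0.5388, -0.149], [0.5314, -0.1659], [0.4689, -0.1378]]
[0.06859763 0.01841882] [-0.41805286 -1.98045365]
side area 196 cent [363.84183673 182.17857143] ((14.44999885559082, 12.84999942779541), (21.50348472595215, 15.495160102844238), 71.56505584716797)
 pos [ 0.49949202 -0.14113597  0.099     ]
[[0.5393, -0.1579], [0.5147, -0.1965], [0.4629, -0.1355], [0.4871, -0.0992]]
[0.04580785 0.07998237] [-2.13921625  2.27445254]
T [0.52135717 0.17615036 0.07      ]
T [0.5254655  0.12206531 0.07      ]
T [0.47138132 0.117722   0.07      ]
T [0.46731962 0.1721167  0.07      ]
S [0.519501   0.17571694 0.07      ]
S [0.52354204 0.12162502 0.07      ]
S [0.46985902 0.11682313 0.07      ]
S [0.4655904  0.17083339 0.07      ]
mouth [0.49627853 0.14698797 0.07      ] [0.49438143 0.14663587 0.07      ] [0.49544455 0.14667824 0.06963311]
holder T [[0.5361, -0.1038], [0.5444, -0.1806], [0.4702, -0.1863], [0.4621, -0.1103]]
holder S [[0.532, -0.1001], [0.5385, -0.1815], [0.4692, -0.1844], [0.4621, -0.1075]]
```

```bash
python3 - <<'E'
from h import *
s=manip.state();q=s["tool_rot"];M=R.from_quat([q[1],q[2],q[3],q[0]]).as_matrix();print(M.round(3));print("zyaw",np.arctan2(M[1,2],M[0,2]))
a=cv2.imread("pics/top0.png")[205:250,240:285]; a=cv2.resize(a,None,fx=8,fy=8,interpolation=cv2.INTER_LANCZOS4)
b=cv2.imread("pics/side0.png")[243:288,285:330]; b=cv2.resize(b,None,fx=8,fy=8,interpolation=cv2.INTER_LANCZOS4)
cv2.imwrite("pics/hole.png",np.hstack([a,b]))
E
```

```text
[[ 0.     0.943  0.331]
 [ 0.     0.331 -0.943]
 [-1.     0.    -0.   ]]
zyaw -1.2329928313599632
```

View pics/hole.png

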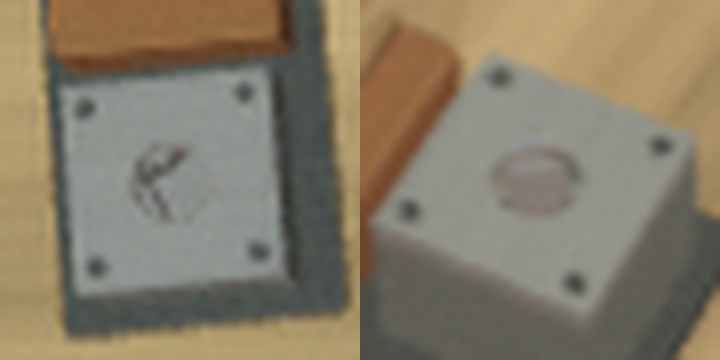

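>>> servo_tool --twist '[[0,0,-0.095],[0,0,-0.095],[0,0,-0.095],[0,0,-0.095],[0,0,-0.095],[0,0,-0.095],[0,0,-0.095],[0,0,-0.091]]' --xyz '[[2.0,2.8,0],[2.0,2.8,0],[2.0,2.8,0],[2.0,2.8,0],[2.0,2.8,0],[2.0,2.8,0],[2.0,2.8,0],[2.0,2.8,0]]' --fingers '[0.6,0.6,0.6,0.6,0.6,0.6,0.6,0.6]'

```text
time: 1.5
tool_pos: [0.3677, -0.3647, 0.2315]
tool_rot: [0.385, 0.594, 0.384, -0.593]
contact_force: [0.6, -0.0, -0.3]
gripper_width: 0.603
```

>>> servo_tool --twist '[[0,0,0],[0,0,0],[0,0,0],[0,0,0],[0,0,0],[0,0,0],[0,0,0],[0,0,0]]' --xyz '[[1.9,3.2,0],[1.9,3.2,0],[1.9,3.2,0],[1.9,3.2,0],[1.9,3.2,0],[1.9,3.2,-2],[1.9,3.0,-2],[0,0,0]]' --fingers '[0.6,0.6,0.6,0.6,0.6,0.6,0.6,0.6]'

```text
time: 2.5
tool_pos: [0.4997, -0.1416, 0.1893]
tool_rot: [-0.385, -0.592, -0.387, 0.593]
contact_force: [-0.8, -0.5, -0.4]
gripper_width: 0.6
```

>>> servo_tool --twist '[[0,0,0],[0,0,0],[0,0,0]]' --xyz '[[0.2,-0.15,-2.5],[0,0,-3.0],[0,0,0]]' --fingers '[0.6,0.6,0.6]'

```text
time: 2.88
tool_pos: [0.5003, -0.1453, 0.1344]
tool_rot: [-0.384, -0.592, -0.386, 0.594]
contact_force: [-0.7, 0.3, -0.2]
gripper_width: 0.6
```

```bash
python3 - <<'E'
from h import *
out=[]
s=manip.state();q=s["tool_rot"];M=R.from_quat([q[1],q[2],q[3],q[0]]).as_matrix();print(s["tool_pos"],"zyaw",np.arctan2(M[1,2],M[0,2]),s["joint_pos"][5])
for n in("top","side"):
    im=vision.grab_frame(n)[:,:,::-1].copy();p=proj(n,[[.502,-.1432,.099]])[0].astype(int)
    a=im[p[1]-40:p[1]+40,p[0]-40:p[0]+40];out.append(cv2.resize(a,None,fx=5,fy=5,interpolation=cv2.INTER_CUBIC))
cv2.imwrite("pics/g1.png",np.hstack(out))
E
```

```text
[ 0.50033387 -0.14529531  0.13440468] zyaw -1.9898626040523564 1.5646458914975376
```

View pics/g1.png

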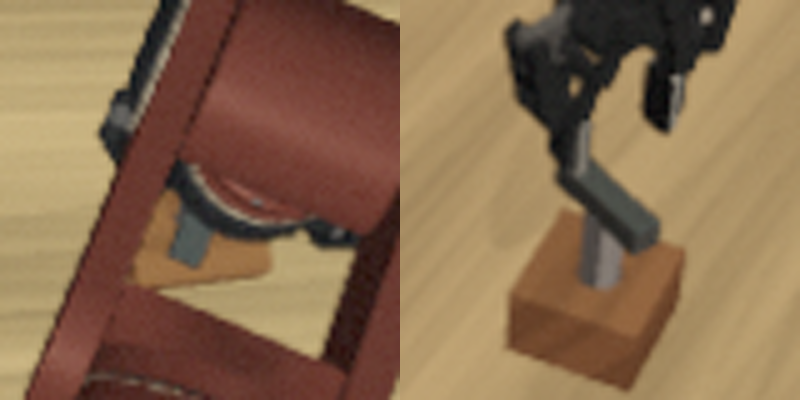

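>>> servo_tool --twist '[[0,0,0],[0,0,0],[0,0,0],[0,0,0]]' --xyz '[[0.15,0.2,-1.8],[0,0,-1.8],[0,0,-1.85],[0,0,0]]' --fingers '[0.6,0.6,0.6,0.6]'

```text
time: 3.48
tool_pos: [0.5018, -0.1423, 0.0789]
tool_rot: [-0.384, -0.592, -0.387, 0.594]
contact_force: [0.2, 0.6, 0.5]
gripper_width: 0.602
```

```bash
cat > g.py <<'E'
from h import *
import sys
out=[]
s=manip.state();q=s["tool_rot"];M=R.from_quat([q[1],q[2],q[3],q[0]]).as_matrix();print(s["tool_pos"].round(4),"zyaw",np.arctan2(M[1,2],M[0,2]).round(4),"tilt",M[:,0].round(4),"j",s["joint_pos"].round(3),"f",s["contact_force"].round(1),"t",s["ft_torque"].round(3),s["gripper_width"].round(3))
P=[float(x) for x in sys.argv[2:5]]
for n in("top","side"):
    im=vision.grab_frame(n)[:,:,::-1].copy();cv2.imwrite("pics/%s_%s.png"%(sys.argv[1],n),im);p=proj(n,[P])[0].astype(int)
    a=im[p[1]-40:p[1]+40,p[0]-40:p[0]+40];out.append(cv2.resize(a,None,fx=5,fy=5,interpolation=cv2.INTER_CUBIC))
cv2.imwrite("pics/%s.png"%sys.argv[1],np.hstack(out))
E
python3 g.py g2 .502 -.1432 .099
```

```text
Traceback (most recent call last):
  File "g.py", line 4, in <module>
    s=manip.state();q=s["tool_rot"];M=R.from_quat([q[1],q[2],q[3],q[0]]).as_matrix();print(s["tool_pos"].round(4),"zyaw",np.arctan2(M[1,2],M[0,2]).round(4),"tilt",M[:,0].round(4),"j",s["joint_pos"].round(3),"f",s["contact_force"].round(1),"t",s["ft_torque"].round(3),s["gripper_width"].round(3))
                                                                                                                                                                                                                                                                           ^^^^^^^^^^^^^^^^^^^^^^^^
AttributeError: 'float' object has no attribute 'round'
```

```bash
sed -i 's/s\["gripper_width"\].round(3)/round(s["gripper_width"],3)/' g.py
python3 g.py g2 .502 -.1432 .099
```

```text
[ 0.5018 -0.1423  0.0789] zyaw -1.989 tilt [-0.0048  0.0022 -1.    ] j [-0.419 -0.044  1.977  0.     1.214  1.57 ] f [0.2 0.6 0.5] t [-0.006 -0.017 -0.04 ] 0.602
```

View pics/g2.png

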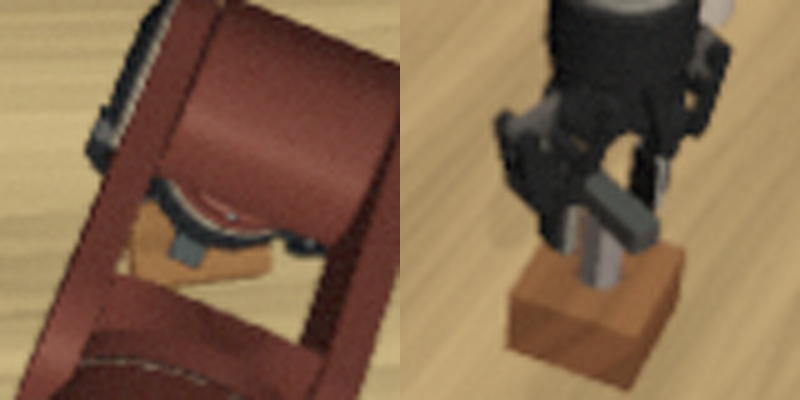

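>>> servo_tool --twist '[[0,0,0],[0,0,0],[0,0,0],[0,0,0],[0,0,0],[0,0,0]]' --xyz '[[0,0,0],[0,0,0],[0,0,0],[0,0,0],[0,0,0],[0,0,0]]' --fingers '[0.1,0.1,0.1,0.1,0.1,0.1]'

```text
time: 4.32
tool_pos: [0.5043, -0.1435, 0.0828]
tool_rot: [0.386, 0.593, 0.385, -0.593]
contact_force: [-0.2, -0.1, 5.7]
gripper_width: 0.198
```

```bash
python3 g.py g3 .502 -.1432 .099
```

```text
[ 0.5043 -0.1435  0.0828] zyaw -1.989 tilt [ 1.6e-03 -8.0e-04 -1.0e+00] j [-0.419 -0.047  1.973 -0.     1.214  1.57 ] f [-0.2 -0.1  5.7] t [-0.109  0.048 -0.004] 0.198
```

View pics/g3.png

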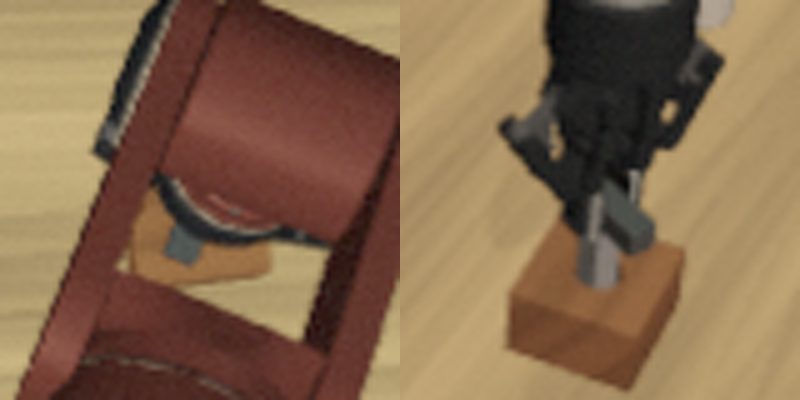

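>>> servo_tool --twist '[[0,0,0],[0,0,0],[0,0,0],[0,0,0],[0,0,0],[0,0,0]]' --xyz '[[0,0,1.0],[0,0,2.5],[0,0,2.5],[0,0,2.5],[0,0,2.5],[0,0,0]]' --fingers '[0.1,0.1,0.1,0.1,0.1,0.1]'

```text
time: 5.18
tool_pos: [0.5044, -0.1433, 0.1935]
tool_rot: [0.386, 0.594, 0.385, -0.592]
contact_force: [-0.1, -0.9, -2.1]
gripper_width: 0.197
```

>>> servo_tool --twist '[[0,0,0.1],[0,0,0.13],[0,0,0.13],[0,0,0.13],[0,0,0.13],[0,0,0.13],[0,0,0.13],[0,0,0.03]]' --xyz '[[0,2.5,0],[-0.1,4,0],[-0.1,4,0],[-0.1,4,0],[-0.1,4,0],[-0.1,4,0],[0,4,0],[0,2.5,0]]' --fingers '[0.1,0.1,0.1,0.1,0.1,0.1,0.1,0.1]'

```text
time: 6.18
tool_pos: [0.497, 0.1484, 0.1894]
tool_rot: [0.606, 0.362, 0.608, -0.363]
contact_force: [0.2, -0.1, -2.8]
gripper_width: 0.198
```

>>> servo_tool --twist '[[0,0,0],[0,0,0],[0,0,0]]' --xyz '[[0,0,0],[0,0,0],[0,0,0]]' --fingers '[0.1,0.1,0.1]'

```text
time: 6.55
tool_pos: [0.4984, 0.146, 0.1912]
tool_rot: [0.606, 0.363, 0.607, -0.364]
contact_force: [-0.1, -0.1, -2.0]
gripper_width: 0.199
```

```bash
python3 g.py g4 .497 .147 .17
```

```text
[0.4984 0.146  0.1912] zyaw -1.0804 tilt [-1.1e-03 -3.0e-04 -1.0e+00] j [ 0.142 -0.174  1.898 -0.     1.419  1.222] f [-0.1 -0.1 -2. ] t [ 0.029 -0.013 -0.   ] 0.199
```

View pics/g4.png

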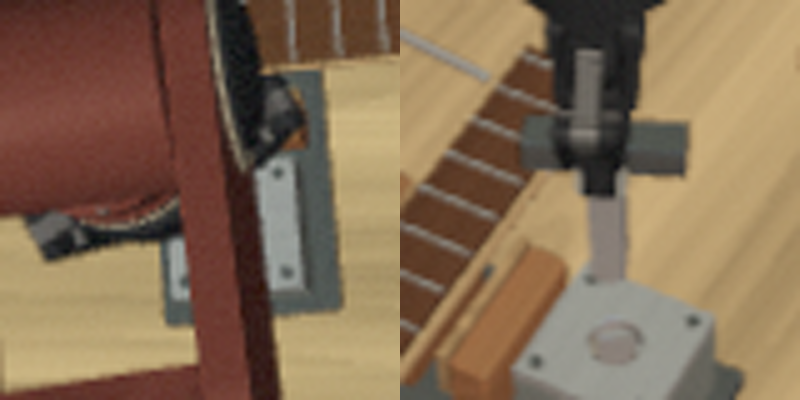

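View pics/g4_top.png

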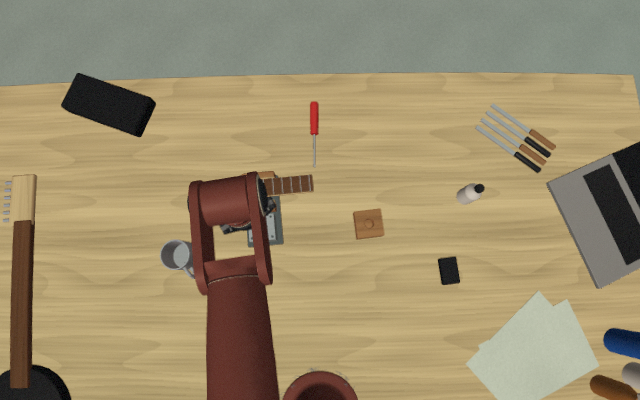

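```bash
cat > ov.py <<'E'
from h import *
def key_pts(x,y,foot,yaw,tilt=None):
    Rz=R.from_euler('z',yaw).as_matrix()
    L=[]
    for (hx,hy,z0,z1) in((.008,.008,0,.08),(.035,.009,.08,.098)):
        c=[(sx*hx,sy*hy) for sx,sy in((1,1),(-1,1),(-1,-1),(1,-1))]
        for i in range(4):
            a,b=c[i],c[(i+1)%4]
            L+=[((*a,z0),(*b,z0)),((*a,z1),(*b,z1)),((*a,z0),(*a,z1))]
    return [(Rz@np.array(p)+[x,y,foot],Rz@np.array(q)+[x,y,foot]) for p,q in L]
def overlay(src,n,pose,out,ctr,scale=7,h=40):
    im=cv2.imread(src);p=proj(n,[ctr])[0].astype(int)
    a=cv2.resize(im[p[1]-h:p[1]+h,p[0]-h:p[0]+h],None,fx=scale,fy=scale,interpolation=cv2.INTER_CUBIC)
    b=a.copy()
    f=lambda P:tuple(((proj(n,[P])[0]-(p-h)+.5)*scale).round().astype(int).tolist())
    for u,v in key_pts(*pose):cv2.line(b,f(u),f(v),(0,255,0),1)
    cv2.imwrite(out,b)
E
python3 - <<'E'
from ov import *
yaw=-1.0804-np.pi/2;d=-.002
# offset along bar: at grasp key -2mm along dir(.914,-.406), tool yaw then -1.989
x,y=.4984,.146
# in tool: bar dir relative; rotated by +0.909
off=R.from_euler('z',.909).as_matrix()[:2,:2]@(np.array([.502,-.1432])-[.5043,-.1435]);print(off)
overlay("pics/g4_side.png","side",(x+off[0],y+off[1],.1912-.0728,yaw),"pics/ov4.png",(.497,.147,.15))
E
```

```text
[-0.0016501  -0.00163009]
```

View pics/ov4.png

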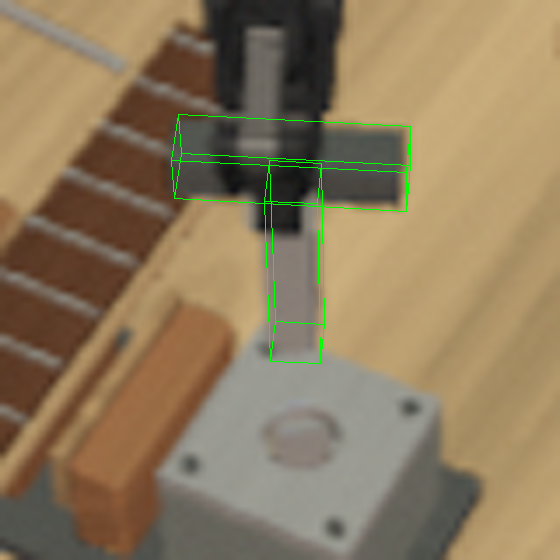

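>>> servo_tool --twist '[[0,0,0],[0,0,0],[0,0,0],[0,0,0]]' --xyz '[[-0.18,0.23,-1.3],[0,0,-1.4],[0,0,-1.3],[0,0,0]]' --fingers '[0.1,0.1,0.1,0.1]'

```text
time: 7.15
tool_pos: [0.4955, 0.1489, 0.1495]
tool_rot: [0.606, 0.362, 0.608, -0.364]
contact_force: [-0.4, -0.0, -1.5]
gripper_width: 0.198
```

```bash
python3 g.py g5 .495 .147 .12;python3 - <<'E'
from ov import *
s=manip.state();t=s["tool_pos"]
overlay("pics/g5_side.png","side",(t[0]-.00165,t[1]-.0016,t[2]-.0728,-1.0804-np.pi/2),"pics/ov5.png",(.497,.147,.11),9,32)
E
```

```text
[0.4955 0.1489 0.1495] zyaw -1.079 tilt [-4.e-03 -6.e-04 -1.e+00] j [ 0.148 -0.139  1.939 -0.     1.346  1.227] f [-0.4 -0.  -1.5] t [ 0.017 -0.02   0.032] 0.198
```

View pics/ov5.png

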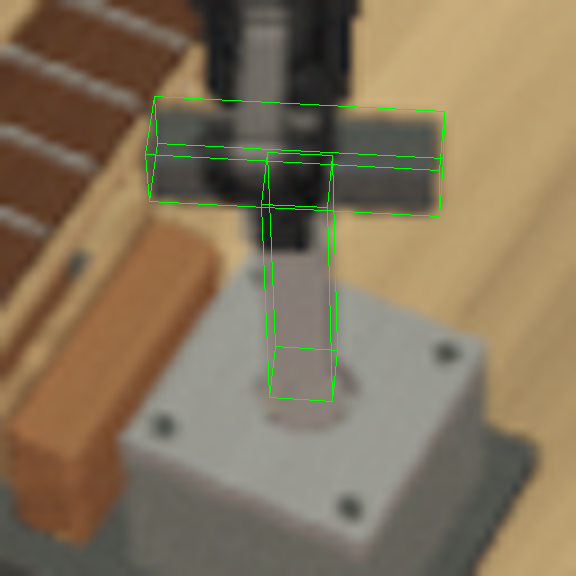

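View pics/g5.png

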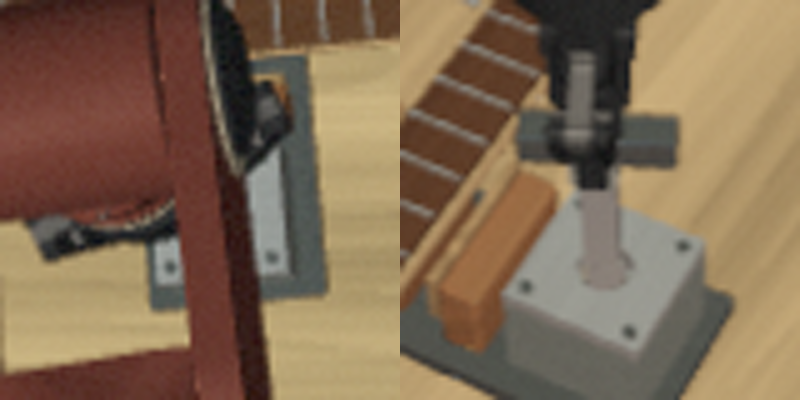

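>>> servo_tool --twist '[[0,0,0],[0,0,0],[0,0,0]]' --xyz '[[0.1,-0.05,-0.6],[0,0,-0.7],[0,0,0]]' --fingers '[0.1,0.1,0.1]'

```text
time: 7.62
tool_pos: [0.4972, 0.1485, 0.1379]
tool_rot: [0.606, 0.363, 0.607, -0.364]
contact_force: [-0.3, 0.2, -2.1]
gripper_width: 0.197
```

>>> servo_tool --twist '[[0,0,0],[0,0,0],[0,0,0]]' --xyz '[[0,0,-0.4],[0,0,-0.4],[0,0,0]]' --fingers '[0.1,0.1,0.1]'

```text
time: 8.0
tool_pos: [0.4975, 0.1486, 0.1302]
tool_rot: [0.606, 0.363, 0.607, -0.363]
contact_force: [-0.2, -0.6, -1.9]
gripper_width: 0.197
```

```bash
python3 g.py g6 .495 .147 .12
```

```text
[0.4975 0.1486 0.1302] zyaw -1.079 tilt [-8.e-04 -1.e-04 -1.e+00] j [ 0.147 -0.116  1.952  0.     1.307  1.226] f [-0.2 -0.6 -1.9] t [0.041 0.176 0.018] 0.197
```

View pics/g6.png

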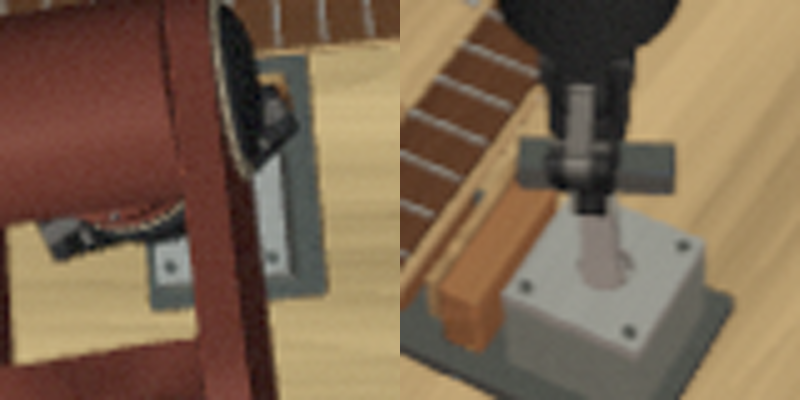

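>>> servo_tool --twist '[[0,0,0],[0,0,0],[0,0,0]]' --xyz '[[0,0,-0.2],[0,0,-0.2],[0,0,0]]' --fingers '[0.1,0.1,0.1]'

```text
time: 8.48
tool_pos: [0.4982, 0.1488, 0.1285]
tool_rot: [0.607, 0.363, 0.607, -0.363]
contact_force: [-4.4, -1.2, 6.1]
gripper_width: 0.201
```

```bash
cat > s.py <<'E'
from h import *
s=manip.state();q=s["tool_rot"];M=R.from_quat([q[1],q[2],q[3],q[0]]).as_matrix();print(s["tool_pos"].round(4),"zyaw",np.arctan2(M[1,2],M[0,2]).round(4),"tilt",M[:,0].round(4),"j",s["joint_pos"].round(3),"f",s["contact_force"].round(1),"t",s["ft_torque"].round(3),round(s["gripper_width"],3))
E
python3 s.py
```

```text
[0.4982 0.1488 0.1285] zyaw -1.0789 tilt [ 5.e-04  1.e-04 -1.e+00] j [ 0.147 -0.114  1.952  0.     1.303  1.226] f [-4.4 -1.2  6.1] t [-0.038  0.98  -0.033] 0.201
```

>>> servo_tool --twist '[[0,0,0],[0,0,0]]' --xyz '[[-0.15,-0.03,0],[0,0,0]]' --fingers '[0.1,0.1]'

```text
time: 8.72
tool_pos: [0.4975, 0.1486, 0.1284]
tool_rot: [0.607, 0.364, 0.606, -0.363]
contact_force: [-1.5, 0.3, 5.6]
gripper_width: 0.198
```

```bash
python3 s.py
```

```text
[0.4975 0.1486 0.1284] zyaw -1.079 tilt [ 3.1e-03  6.0e-04 -1.0e+00] j [ 0.147 -0.117  1.956  0.     1.3    1.226] f [-1.5  0.3  5.6] t [ 0.118  0.368 -0.024] 0.198
```

>>> servo_tool --twist '[[0,0,0.05],[0,0,0.05],[0,0,0]]' --xyz '[[-0.08,0.01,0],[-0.01,0.01,0],[0,0,0]]' --fingers '[0.1,0.1,0.1]'

```text
time: 9.1
tool_pos: [0.4969, 0.1484, 0.1284]
tool_rot: [0.625, 0.333, 0.623, -0.332]
contact_force: [-0.7, -1.8, 5.9]
gripper_width: 0.199
```

```bash
python3 s.py
```

```text
[0.4969 0.1484 0.1284] zyaw -0.9791 tilt [ 3.9e-03 -2.0e-04 -1.0e+00] j [ 1.470e-01 -1.190e-01  1.957e+00 -1.000e-03  1.299e+00  1.126e+00] f [-0.7 -1.8  5.9] t [-0.175  0.09  -0.035] 0.199
```

>>> servo_tool --twist '[[0,0,0.05],[0,0,0.05],[0,0,0]]' --xyz '[[-0.02,-0.05,0],[-0.01,0.01,0],[0,0,0]]' --fingers '[0.1,0.1,0.1]'

```text
time: 9.48
tool_pos: [0.4965, 0.148, 0.1283]
tool_rot: [0.641, 0.301, 0.639, -0.3]
contact_force: [0.0, -0.4, 5.5]
gripper_width: 0.199
```

```bash
python3 s.py
```

```text
[0.4965 0.148  0.1283] zyaw -0.8791 tilt [ 3.6e-03 -3.0e-04 -1.0e+00] j [ 1.460e-01 -1.200e-01  1.958e+00 -1.000e-03  1.300e+00  1.026e+00] f [ 0.  -0.4  5.5] t [-0.174  0.075 -0.018] 0.199
```

>>> servo_tool --twist '[[0,0,0.05],[0,0,0.05],[0,0,0]]' --xyz '[[-0.01,0.0,0],[-0.01,0.01,0],[0,0,0]]' --fingers '[0.1,0.1,0.1]'

```text
time: 9.85
tool_pos: [0.4961, 0.1479, 0.1282]
tool_rot: [0.655, 0.269, 0.653, -0.268]
contact_force: [-0.9, -1.8, 5.8]
gripper_width: 0.195
```

>>> servo_tool --twist '[[0,0,0.05],[0,0,0.05],[0,0,0]]' --xyz '[[-0.01,0.0,0],[-0.01,0.01,0],[0,0,0]]' --fingers '[0.1,0.1,0.1]'

```text
time: 10.22
tool_pos: [0.496, 0.148, 0.1283]
tool_rot: [0.668, 0.236, 0.666, -0.235]
contact_force: [-0.7, -0.6, 6.2]
gripper_width: 0.197
```

```bash
python3 s.py
```

```text
[0.496  0.148  0.1283] zyaw -0.6791 tilt [ 3.2e-03 -8.0e-04 -1.0e+00] j [ 1.470e-01 -1.210e-01  1.959e+00 -1.000e-03  1.300e+00  8.260e-01] f [-0.7 -0.6  6.2] t [-0.345  0.254 -0.005] 0.197
```

>>> servo_tool --twist '[[0,0,0.05],[0,0,0.05],[0,0,0]]' --xyz '[[-0.01,0.0,0],[-0.01,0.0,0],[0,0,0]]' --fingers '[0.1,0.1,0.1]'

```text
time: 10.6
tool_pos: [0.4959, 0.148, 0.1283]
tool_rot: [0.679, 0.202, 0.676, -0.202]
contact_force: [-1.2, -1.3, 5.8]
gripper_width: 0.198
```

>>> servo_tool --twist '[[0,0,0.05],[0,0,0.05],[0,0,0]]' --xyz '[[-0.01,0.0,0],[-0.01,0.0,0],[0,0,0]]' --fingers '[0.1,0.1,0.1]'

```text
time: 10.98
tool_pos: [0.4957, 0.1481, 0.1284]
tool_rot: [0.688, 0.168, 0.686, -0.168]
contact_force: [-0.9, -1.1, 4.2]
gripper_width: 0.2
```

>>> servo_tool --twist '[[0,0,0.05],[0,0,0.05],[0,0,0]]' --xyz '[[-0.01,0.0,0],[-0.01,0.0,0],[0,0,0]]' --fingers '[0.1,0.1,0.1]'

```text
time: 11.35
tool_pos: [0.4956, 0.1481, 0.1284]
tool_rot: [0.696, 0.133, 0.693, -0.133]
contact_force: [0.1, -0.6, 5.8]
gripper_width: 0.202
```

```bash
python3 s.py
```

```text
[0.4956 0.1481 0.1284] zyaw -0.3792 tilt [ 3.7e-03 -5.0e-04 -1.0e+00] j [ 1.47e-01 -1.22e-01  1.96e+00 -1.00e-03  1.30e+00  5.26e-01] f [ 0.1 -0.6  5.8] t [-0.369  0.148 -0.061] 0.202
```

>>> servo_tool --twist '[[0,0,0.05],[0,0,0.05],[0,0,0]]' --xyz '[[-0.01,0.0,0],[-0.01,0.0,0],[0,0,0]]' --fingers '[0.1,0.1,0.1]'

```text
time: 11.72
tool_pos: [0.4955, 0.1481, 0.1284]
tool_rot: [0.702, 0.098, 0.699, -0.098]
contact_force: [-0.4, -0.9, 5.4]
gripper_width: 0.193
```

>>> servo_tool --twist '[[0,0,0.05],[0,0,0.05],[0,0,0]]' --xyz '[[-0.01,0.0,0],[-0.01,0.0,0],[0,0,0]]' --fingers '[0.1,0.1,0.1]'

```text
time: 12.1
tool_pos: [0.4953, 0.1481, 0.1284]
tool_rot: [0.706, 0.063, 0.703, -0.063]
contact_force: [-0.7, -1.4, 5.5]
gripper_width: 0.195
```

>>> servo_tool --twist '[[0,0,0.05],[0,0,0.05],[0,0,0]]' --xyz '[[-0.01,-0.02,0],[-0.01,0.0,0],[0,0,0]]' --fingers '[0.1,0.1,0.1]'

```text
time: 12.48
tool_pos: [0.4952, 0.1479, 0.1284]
tool_rot: [0.708, 0.028, 0.705, -0.028]
contact_force: [0.9, -0.8, 5.1]
gripper_width: 0.195
```

```bash
python3 s.py
```

```text
[0.4952 0.1479 0.1284] zyaw -0.0791 tilt [ 4.2e-03 -5.0e-04 -1.0e+00] j [ 1.470e-01 -1.240e-01  1.962e+00 -1.000e-03  1.300e+00  2.260e-01] f [ 0.9 -0.8  5.1] t [-0.296  0.019 -0.117] 0.195
```

>>> servo_tool --twist '[[0,0,0.05],[0,0,0.05],[0,0,0]]' --xyz '[[-0.01,0.0,0],[-0.01,0.0,0],[0,0,0]]' --fingers '[0.1,0.1,0.1]'

```text
time: 12.85
tool_pos: [0.495, 0.1479, 0.1284]
tool_rot: [0.709, -0.008, 0.705, 0.007]
contact_force: [-0.3, -1.1, 5.6]
gripper_width: 0.201
```

>>> servo_tool --twist '[[0,0,0.05],[0,0,0.05],[0,0,0]]' --xyz '[[-0.01,0.0,0],[-0.01,0.0,0],[0,0,0]]' --fingers '[0.1,0.1,0.1]'

```text
time: 13.22
tool_pos: [0.4948, 0.1478, 0.1283]
tool_rot: [0.707, -0.043, 0.704, 0.042]
contact_force: [0.5, -1.3, 5.1]
gripper_width: 0.196
```

>>> servo_tool --twist '[[0,0,0.05],[0,0,0.05],[0,0,0]]' --xyz '[[-0.01,-0.01,0],[-0.01,-0.01,0],[0,0,0]]' --fingers '[0.1,0.1,0.1]'

```text
time: 13.6
tool_pos: [0.4946, 0.1477, 0.1283]
tool_rot: [0.704, -0.078, 0.701, 0.077]
contact_force: [0.4, -2.1, 5.7]
gripper_width: 0.198
```

```bash
python3 s.py
```

```text
[0.4946 0.1477 0.1283] zyaw 0.22 tilt [ 4.4e-03 -4.0e-04 -1.0e+00] j [ 1.470e-01 -1.250e-01  1.963e+00 -1.000e-03  1.299e+00 -7.300e-02] f [ 0.4 -2.1  5.7] t [-0.295 -0.206  0.003] 0.198
```

>>> servo_tool --twist '[[0,0,0],[0,0,0],[0,0,0]]' --xyz '[[0,0,0.25],[0.35,0,0],[0,0,0]]' --fingers '[0.1,0.1,0.1]'

```text
time: 13.98
tool_pos: [0.4957, 0.148, 0.1286]
tool_rot: [0.702, -0.078, 0.704, 0.078]
contact_force: [-2.8, -0.4, 1.0]
gripper_width: 0.2
```

>>> servo_tool --twist '[[0,0,0],[0,0,0],[0,0,0]]' --xyz '[[-0.35,0,0],[-0.35,0,0],[0,0,0]]' --fingers '[0.1,0.1,0.1]'

```text
time: 14.35
tool_pos: [0.4903, 0.1478, 0.1295]
tool_rot: [0.704, -0.078, 0.702, 0.078]
contact_force: [4.8, -0.5, -4.7]
gripper_width: 0.197
```

>>> servo_tool --twist '[[0,0,0],[0,0,0],[0,0,0]]' --xyz '[[0.35,0.2,0],[0,0.15,0],[0,0,0]]' --fingers '[0.1,0.1,0.1]'

```text
time: 14.72
tool_pos: [0.4927, 0.1507, 0.1292]
tool_rot: [0.702, -0.079, 0.703, 0.077]
contact_force: [0.6, -4.6, -0.1]
gripper_width: 0.196
```

>>> servo_tool --twist '[[0,0,0],[0,0,0],[0,0,0]]' --xyz '[[0,-0.35,0],[0,-0.35,0],[0,0,0]]' --fingers '[0.1,0.1,0.1]'

```text
time: 15.1
tool_pos: [0.4925, 0.1451, 0.1291]
tool_rot: [0.703, -0.077, 0.703, 0.079]
contact_force: [-0.0, 1.3, -2.0]
gripper_width: 0.2
```

>>> servo_tool --twist '[[0,0,0],[0,0,0],[0,0,0]]' --xyz '[[0.06,0.29,0],[0,0,-0.35],[0,0,0]]' --fingers '[0.1,0.1,0.1]'

```text
time: 15.48
tool_pos: [0.4944, 0.1477, 0.1282]
tool_rot: [0.703, -0.078, 0.702, 0.078]
contact_force: [-3.5, 0.4, 7.3]
gripper_width: 0.198
```

>>> servo_tool --twist '[[0,0,0.05],[0,0,0.05],[0,0,0]]' --xyz '[[-0.01,-0.01,0],[-0.01,0.0,0],[0,0,0]]' --fingers '[0.1,0.1,0.1]'

```text
time: 15.85
tool_pos: [0.4947, 0.1474, 0.1282]
tool_rot: [0.699, -0.113, 0.697, 0.113]
contact_force: [-2.0, -1.0, 6.4]
gripper_width: 0.192
```

>>> servo_tool --twist '[[0,0,0.05],[0,0,0.05],[0,0,0]]' --xyz '[[-0.01,-0.01,0],[-0.01,0.0,0],[0,0,0]]' --fingers '[0.1,0.1,0.1]'

```text
time: 16.23
tool_pos: [0.4949, 0.1471, 0.1282]
tool_rot: [0.693, -0.148, 0.69, 0.147]
contact_force: [-0.9, -1.4, 6.1]
gripper_width: 0.198
```

```bash
python3 s.py
```

```text
[0.4949 0.1471 0.1282] zyaw 0.4215 tilt [ 4.2e-03 -5.0e-04 -1.0e+00] j [ 1.450e-01 -1.250e-01  1.963e+00 -1.000e-03  1.300e+00 -2.760e-01] f [-0.9 -1.4  6.1] t [-0.233  0.054 -0.027] 0.198
```

>>> servo_tool --twist '[[0,0,0],[0,0,0]]' --xyz '[[-0.25,0.05,0],[0,0,0]]' --fingers '[0.1,0.1]'

```text
time: 16.48
tool_pos: [0.492, 0.1475, 0.1269]
tool_rot: [0.693, -0.148, 0.69, 0.147]
contact_force: [4.3, -1.9, 1.4]
gripper_width: 0.2
```

>>> servo_tool --twist '[[0,0,0.05],[0,0,0.05],[0,0,0]]' --xyz '[[-0.01,-0.01,0],[-0.01,0.0,0],[0,0,0]]' --fingers '[0.1,0.1,0.1]'

```text
time: 16.85
tool_pos: [0.4913, 0.1474, 0.1259]
tool_rot: [0.684, -0.182, 0.683, 0.182]
contact_force: [5.0, -1.5, 0.5]
gripper_width: 0.195
```

```bash
python3 s.py
```

```text
[0.4913 0.1474 0.1259] zyaw 0.5205 tilt [ 2.3e-03 -3.0e-04 -1.0e+00] j [ 1.470e-01 -1.300e-01  1.971e+00 -1.000e-03  1.298e+00 -3.740e-01] f [ 5.  -1.5  0.5] t [-0.251 -1.209  0.027] 0.195
```

>>> servo_tool --twist '[[0,0,0],[0,0,0],[0,0,0]]' --xyz '[[0.13,-0.03,-0.2],[0,0,-0.2],[0,0,0]]' --fingers '[0.1,0.1,0.1]'

```text
time: 17.23
tool_pos: [0.4917, 0.1472, 0.1215]
tool_rot: [0.683, -0.182, 0.683, 0.182]
contact_force: [4.5, -0.9, -1.7]
gripper_width: 0.194
```

```bash
python3 s.py
```

```text
[0.4917 0.1472 0.1215] zyaw 0.5208 tilt [ 1.e-04 -0.e+00 -1.e+00] j [ 0.146 -0.122  1.972 -0.     1.291 -0.375] f [ 4.5 -0.9 -1.7] t [-0.138 -1.072  0.036] 0.194
```

>>> servo_tool --twist '[[0,0,0],[0,0,0],[0,0,0]]' --xyz '[[0.2,-0.04,-0.3],[0,0,-0.4],[0,0,0]]' --fingers '[0.1,0.1,0.1]'

```text
time: 17.6
tool_pos: [0.4926, 0.1469, 0.1134]
tool_rot: [0.682, -0.182, 0.684, 0.182]
contact_force: [1.8, -0.1, -4.0]
gripper_width: 0.202
```

>>> servo_tool --twist '[[0,0,0],[0,0,0],[0,0,0]]' --xyz '[[0,0,-0.3],[0,0,-0.3],[0,0,0]]' --fingers '[0.1,0.1,0.1]'

```text
time: 17.98
tool_pos: [0.4934, 0.1469, 0.1088]
tool_rot: [0.683, -0.182, 0.684, 0.182]
contact_force: [-1.1, 0.1, -0.1]
gripper_width: 0.199
```

```bash
python3 s.py
```

```text
[0.4934 0.1469 0.1088] zyaw 0.521 tilt [-9.e-04  1.e-04 -1.e+00] j [ 0.145 -0.102  1.977  0.     1.268 -0.376] f [-1.1  0.1 -0.1] t [ 0.005  0.236 -0.028] 0.199
```

Nearly home; press lightly to confirm the floor.

>>> servo_tool --twist '[[0,0,0],[0,0,0],[0,0,0]]' --xyz '[[0,0,-0.2],[0,0,-0.1],[0,0,0]]' --fingers '[0.1,0.1,0.1]'

```text
time: 18.35
tool_pos: [0.4942, 0.147, 0.1086]
tool_rot: [0.683, -0.182, 0.683, 0.182]
contact_force: [-5.3, -0.9, 12.4]
gripper_width: 0.198
```

```bash
python3 g.py g7 .495 .147 .09
```

```text
[0.4942 0.147  0.1086] zyaw 0.5211 tilt [-1.e-04 -0.e+00 -1.e+00] j [ 0.145 -0.101  1.976  0.     1.266 -0.376] f [-5.3 -0.9 12.4] t [-0.256  1.368  0.025] 0.198
```

View pics/g7.png

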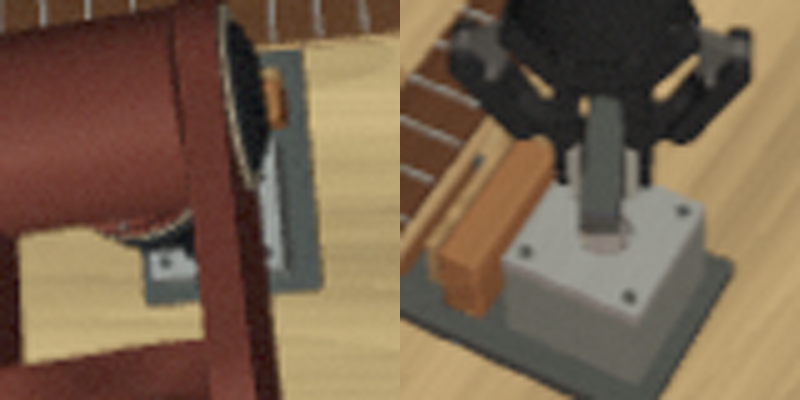

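>>> servo_tool --twist '[[0,0,0],[0,0,-0.05],[0,0,-0.05],[0,0,0]]' --xyz '[[-0.03,0,0.25],[0.01,0.01,0],[0.01,0.01,0],[0,0,0]]' --fingers '[0.1,0.1,0.1,0.1]'

```text
time: 18.95
tool_pos: [0.4937, 0.147, 0.1087]
tool_rot: [0.691, -0.148, 0.691, 0.148]
contact_force: [-1.5, -1.2, 4.1]
gripper_width: 0.202
```

```bash
python3 s.py
```

```text
[0.4937 0.147  0.1087] zyaw 0.4218 tilt [ 0.e+00 -2.e-04 -1.e+00] j [ 0.145 -0.102  1.977 -0.     1.267 -0.277] f [-1.5 -1.2  4.1] t [-0.148  0.423  0.058] 0.202
```

>>> servo_tool --twist '[[0,0,-0.05],[0,0,-0.05],[0,0,0]]' --xyz '[[0.01,0.01,0],[0.01,0.01,0],[0,0,0]]' --fingers '[0.1,0.1,0.1]'

```text
time: 19.32
tool_pos: [0.4938, 0.1472, 0.1087]
tool_rot: [0.698, -0.114, 0.698, 0.113]
contact_force: [-2.8, 0.2, 5.0]
gripper_width: 0.201
```

```bash
python3 s.py
```

```text
[0.4938 0.1472 0.1087] zyaw 0.3223 tilt [-1.e-04 -2.e-04 -1.e+00] j [ 0.145 -0.102  1.977 -0.     1.267 -0.177] f [-2.8  0.2  5. ] t [-0.19   0.553  0.038] 0.201
```

>>> servo_tool --twist '[[0,0,-0.05],[0,0,-0.05],[0,0,0]]' --xyz '[[0.01,0.01,0],[0.01,0.0,0],[0,0,0]]' --fingers '[0.1,0.1,0.1]'

```text
time: 19.7
tool_pos: [0.494, 0.1473, 0.1087]
tool_rot: [0.703, -0.078, 0.703, 0.078]
contact_force: [-2.1, -1.0, 5.4]
gripper_width: 0.201
```

```bash
python3 g.py g8 .52 .147 .07
```

```text
[0.494  0.1473 0.1087] zyaw 0.2222 tilt [-4.e-04 -1.e-04 -1.e+00] j [ 0.145 -0.101  1.976  0.     1.267 -0.077] f [-2.1 -1.   5.4] t [-0.181  0.682  0.074] 0.201
```

View pics/g8.png

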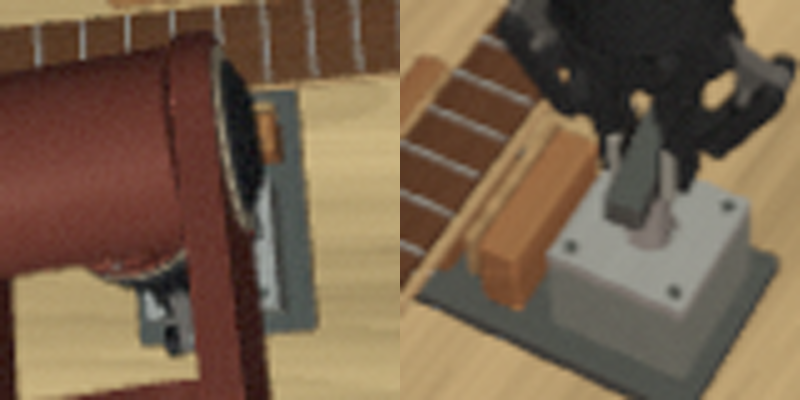

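```bash
cat > jaw.py <<'E'
from h import *
import sys
def jaw(f):
    t=cv2.imread("pics/side0.png");s=cv2.imread(f)
    ux=np.array([np.cos(.075),np.sin(.075),0]);base=np.array([.4944,.1466,.06])
    uy=np.array([-ux[1],ux[0],0])
    c=base+ux*.045+uy*.03   # near (viewer) end of jaw
    p0=proj("side",[c])[0]
    best=[]
    # warp-based: template patch vs shifted patch along motion direction
    for d in np.arange(-.003,.018,.0005):
        p1=proj("side",[c+ux*d])[0]
        a=cv2.getRectSubPix(t,(20,20),tuple(map(float,p0)));b=cv2.getRectSubPix(s,(20,20),tuple(map(float,p1)))
        best.append((np.abs(a.astype(float)-b).mean(),d))
    best.sort();return p0,[(round(e,1),round(d*1000,1)) for e,d in best[:4]]
for f in sys.argv[1:]:print(f,jaw(f))
E
python3 jaw.py pics/g6_side.png pics/g7_side.png pics/g8_side.png
```

```text
pics/g6_side.png (array([283.73068721, 269.51213355]), [(np.float64(4.7), np.float64(0.0)), (np.float64(4.8), np.float64(0.5)), (np.float64(5.1), np.float64(-0.5)), (np.float64(5.2), np.float64(1.0))])
pics/g7_side.png (array([283.73068721, 269.51213355]), [(np.float64(4.8), np.float64(0.5)), (np.float64(4.8), np.float64(0.0)), (np.float64(5.1), np.float64(-0.5)), (np.float64(5.2), np.float64(1.0))])
pics/g8_side.png (array([283.73068721, 269.51213355]), [(np.float64(5.8), np.float64(1.5)), (np.float64(5.9), np.float64(2.0)), (np.float64(5.9), np.float64(1.0)), (np.float64(6.2), np.float64(0.5))])
```

>>> servo_tool --twist '[[0,0,-0.06],[0,0,-0.06],[0,0,-0.06],[0,0,-0.06],[0,0,0]]' --xyz '[[0.0,0.01,0],[0.01,0.0,0],[0.01,0.01,0],[0.01,0,0],[0,0,0]]' --fingers '[0.1,0.1,0.1,0.1,0.1]'

```text
time: 20.42
tool_pos: [0.4942, 0.1476, 0.1087]
tool_rot: [0.707, 0.006, 0.707, -0.006]
contact_force: [-2.3, -0.8, 5.6]
gripper_width: 0.198
```

```bash
python3 g.py g9 .52 .147 .07; python3 jaw.py pics/g9_side.png
```

```text
[0.4942 0.1476 0.1087] zyaw -0.0179 tilt [-6.e-04  2.e-04 -1.e+00] j [ 0.146 -0.1    1.975  0.     1.267  0.164] f [-2.3 -0.8  5.6] t [-0.084  0.671  0.091] 0.198
pics/g9_side.png (array([283.73068721, 269.51213355]), [(np.float64(7.9), np.float64(1.0)), (np.float64(8.0), np.float64(0.5)), (np.float64(8.0), np.float64(1.5)), (np.float64(8.0), np.float64(0.0))])
```

>>> servo_tool --twist '[[0,0,-0.06],[0,0,-0.06],[0,0,-0.06],[0,0,-0.06],[0,0,0]]' --xyz '[[0.0,0.01,0],[0.01,0.0,0],[0.01,0.0,0],[0.01,0,0],[0,0,0]]' --fingers '[0.1,0.1,0.1,0.1,0.1]'

```text
time: 21.15
tool_pos: [0.4945, 0.1479, 0.1087]
tool_rot: [0.701, 0.091, 0.701, -0.091]
contact_force: [-3.5, 0.3, 5.1]
gripper_width: 0.201
```

```bash
python3 g.py g10 .52 .147 .07; python3 jaw.py pics/g10_side.png
```

```text
[0.4945 0.1479 0.1087] zyaw -0.2578 tilt [-5.e-04  6.e-04 -1.e+00] j [ 1.460e-01 -9.900e-02  1.975e+00  1.000e-03  1.267e+00  4.040e-01] f [-3.5  0.3  5.1] t [-0.019  0.699  0.055] 0.201
pics/g10_side.png (array([283.73068721, 269.51213355]), [(np.float64(9.7), np.float64(1.0)), (np.float64(9.7), np.float64(1.5)), (np.float64(9.9), np.float64(0.5)), (np.float64(9.9), np.float64(2.0))])
```

View pics/g10.png

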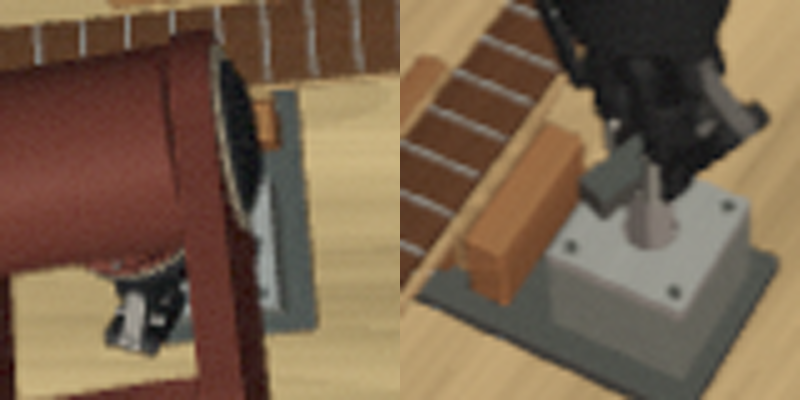

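```bash
cat > jaw2.py <<'E'
from h import *
import sys
p=proj("side",[[.52,.147,.07]])[0].astype(int)
ux=np.array([np.cos(.075),np.sin(.075),0]);q=np.array([.53,.18,.03])
g=(proj("side",[q+ux*.01])-proj("side",[q]))[0]/10
print("px per mm",g)
r0=p[1]-40+51; r1=p[1]-40+60; c0=p[0]-40+2;c1=p[0]-40+36
def prof(f):
    im=cv2.imread(f).astype(float);d=im[:,:,2]-im[:,:,0]
    return d
def patch(d,off,sz):
    # end-face region
    return d
ref=prof(sys.argv[1])
for f in sys.argv[1:]:
    d=prof(f);out=[]
    for r in range(r0-2,r1):
        row=d[r,c0:c1];th=35
        k=[i for i in range(10,len(row)-1) if row[i]>=th>row[i+1]]
        if k:
            i=k[-1];out.append(c0+i+(row[i]-th)/(row[i]-row[i+1]))
        else:out.append(np.nan)
    print(f,np.round(out,2))
E
python3 jaw2.py pics/side0.png pics/g7_side.png pics/g8_side.png pics/g9_side.png pics/g10_side.png
```

```text
px per mm [-0.36206206 -0.16397025]
pics/side0.png [286.69 285.81 285.84 286.18 286.26 286.44 286.5  286.21 285.53 284.77
 284.26]
pics/g7_side.png [286.73 285.86 285.88 286.19 286.3  286.56 286.53 286.29 285.6  284.86
 284.27]
pics/g8_side.png [286.69 285.81 285.85 286.25 286.26 285.76 285.34 284.56 283.82 283.29
 282.59]
pics/g9_side.png [286.67 285.81 285.82 285.59 284.84 284.3  283.55 282.78 282.29 281.58
 280.82]
pics/g10_side.png [285.91 285.28 284.64 283.8  283.29 282.58 281.81 281.28 280.56 279.83
 279.29]
```

>>> servo_tool --twist '[[0,0,-0.05],[0,0,-0.05],[0,0,-0.05],[0,0,0]]' --xyz '[[0.0,0.0,0],[0.01,0.0,0],[0.01,0.0,0],[0,0,0]]' --fingers '[0.1,0.1,0.1,0.1]'

```text
time: 21.75
tool_pos: [0.4947, 0.148, 0.1087]
tool_rot: [0.692, 0.143, 0.693, -0.143]
contact_force: [-3.1, 0.6, 4.6]
gripper_width: 0.2
```

```bash
python3 g.py g11 .52 .147 .07; python3 jaw2.py pics/side0.png pics/g10_side.png pics/g11_side.png
```

```text
[0.4947 0.148  0.1087] zyaw -0.4078 tilt [-4.e-04  8.e-04 -1.e+00] j [ 1.460e-01 -9.900e-02  1.974e+00  1.000e-03  1.267e+00  5.540e-01] f [-3.1  0.6  4.6] t [ 0.113  0.658 -0.012] 0.2
px per mm [-0.36206206 -0.16397025]
pics/side0.png [286.69 285.81 285.84 286.18 286.26 286.44 286.5  286.21 285.53 284.77
 284.26]
pics/g10_side.png [285.91 285.28 284.64 283.8  283.29 282.58 281.81 281.28 280.56 279.83
 279.29]
pics/g11_side.png [284.87 284.27 283.53 282.82 282.27 281.59 280.78 280.26 279.61 278.84
 278.31]
```

View pics/g11.png

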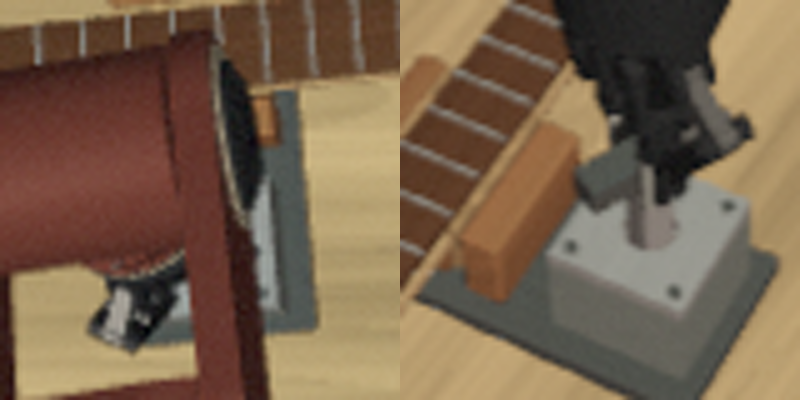

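>>> servo_tool --twist '[[0,0,-0.06],[0,0,-0.06],[0,0,0]]' --xyz '[[0.0,0.0,0],[0.01,0.0,0],[0,0,0]]' --fingers '[0.1,0.1,0.1]'

```text
time: 22.22
tool_pos: [0.4949, 0.1481, 0.1087]
tool_rot: [0.682, 0.185, 0.683, -0.184]
contact_force: [-2.0, 0.3, 5.5]
gripper_width: 0.198
```

```bash
python3 g.py g12 .52 .147 .07; python3 jaw2.py pics/side0.png pics/g11_side.png pics/g12_side.png
```

```text
[0.4949 0.1481 0.1087] zyaw -0.5275 tilt [-3.e-04  1.e-03 -1.e+00] j [ 1.460e-01 -9.900e-02  1.974e+00  1.000e-03  1.266e+00  6.730e-01] f [-2.   0.3  5.5] t [0.163 0.628 0.083] 0.198
px per mm [-0.36206206 -0.16397025]
pics/side0.png [286.69 285.81 285.84 286.18 286.26 286.44 286.5  286.21 285.53 284.77
 284.26]
pics/g11_side.png [284.87 284.27 283.53 282.82 282.27 281.59 280.78 280.26 279.61 278.84
 278.31]
pics/g12_side.png [284.25 283.56 282.81 282.   281.36 280.78 280.   279.33 278.55 277.82
 277.44]
```

View pics/g12.png

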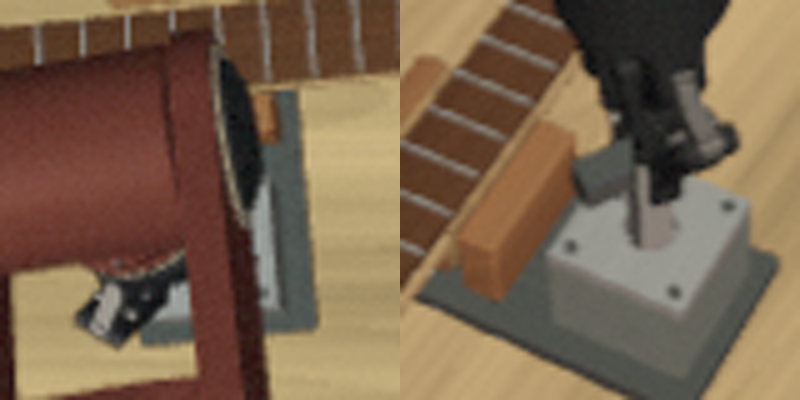

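>>> servo_tool --twist '[[0,0,0],[0,0,0],[0,0,0],[0,0,0],[0,0,0],[0,0,0],[0,0,0]]' --xyz '[[-0.05,0,0.15],[0,0,0],[0,0,0],[0,0,0],[0,0,0],[0,0,0],[0,0,0]]' --fingers '[0.1,0.1,0.3,0.45,0.6,0.6,0.6]'

```text
time: 23.2
tool_pos: [0.4945, 0.1476, 0.1099]
tool_rot: [0.683, 0.185, 0.682, -0.185]
contact_force: [0.1, 1.6, -0.1]
gripper_width: 0.6
```

```bash
python3 g.py g13 .50 .147 .09
```

```text
[0.4945 0.1476 0.1099] zyaw -0.529 tilt [ 2.e-04 -0.e+00 -1.e+00] j [ 0.146 -0.101  1.974 -0.     1.269  0.675] f [ 0.1  1.6 -0.1] t [ 0.035 -0.012 -0.058] 0.6
```

View pics/g13.png

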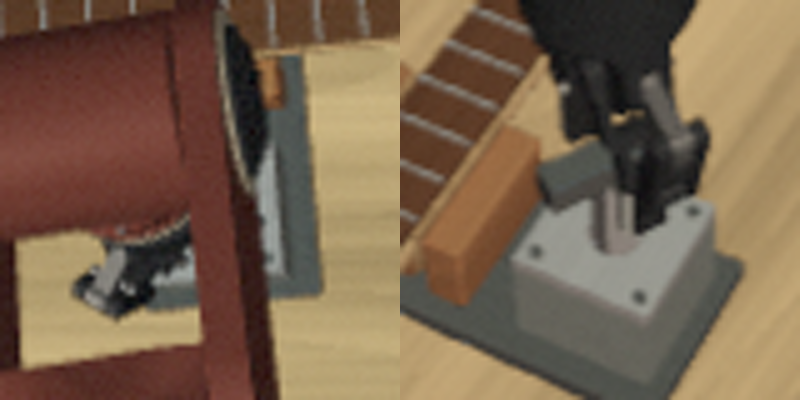

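Fingers are free of the bar. I'll lift straight up, then move aside and back.

>>> servo_tool --twist '[[0,0,0],[0,0,0],[0,0,0],[0,0,0],[0,0,0],[0,0,0]]' --xyz '[[0,0,1],[0,0,2],[0,0,3],[0,0,3],[0,0,3],[0,0,0]]' --fingers '[0.7,0.7,0.7,0.7,0.7,0.7]'

```text
time: 24.05
tool_pos: [0.4962, 0.1479, 0.2338]
tool_rot: [0.685, 0.186, 0.68, -0.184]
contact_force: [0.3, -0.4, 0.7]
gripper_width: 0.7
```

>>> servo_tool --twist '[[0,0,0],[0,0,0],[0,0,0],[0,0,0],[0,0,0],[0,0,0]]' --xyz '[[0,-4,0.5],[0,-5,0],[0,-5,0],[0,-5,0],[0,-4,0],[0,0,0]]' --fingers '[0.7,0.7,0.7,0.7,0.7,0.7]'

```text
time: 24.8
tool_pos: [0.4937, -0.0843, 0.2334]
tool_rot: [0.681, 0.186, 0.683, -0.186]
contact_force: [0.2, 0.5, -0.9]
gripper_width: 0.696
```

```bash
python3 g.py g14 .50 .147 .09;  python3 jaw2.py pics/side0.png pics/g12_side.png pics/g14_side.png; python3 - <<'E'
from ov import *
overlay("pics/g14_side.png","side",(.4944,.1462,.036,-.5275-np.pi/2),"pics/ov14.png",(.497,.147,.09),7,40)
E
```

```text
[ 0.4937 -0.0843  0.2334] zyaw -0.5331 tilt [-2.1e-03  4.0e-04 -1.0e+00] j [-0.318 -0.251  1.892 -0.     1.503  0.215] f [ 0.2  0.5 -0.9] t [ 0.039  0.03  -0.024] 0.696
px per mm [-0.36206206 -0.16397025]
pics/side0.png [286.69 285.81 285.84 286.18 286.26 286.44 286.5  286.21 285.53 284.77
 284.26]
pics/g12_side.png [284.25 283.56 282.81 282.   281.36 280.78 280.   279.33 278.55 277.82
 277.44]
pics/g14_side.png [284.19 283.48 282.67 281.96 281.22 280.62 279.9  279.22 278.48 277.78
 277.39]
```

View pics/g14_top.png

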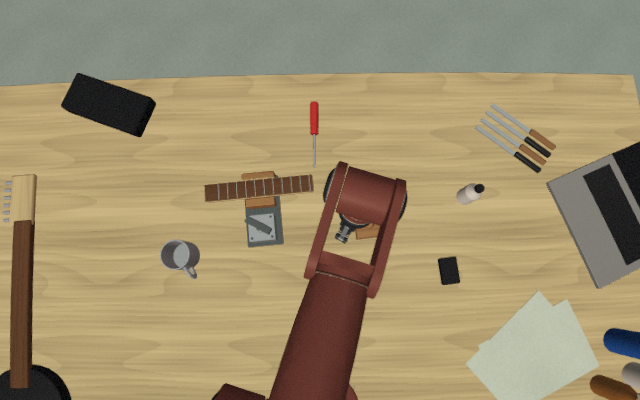

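View pics/ov14.png

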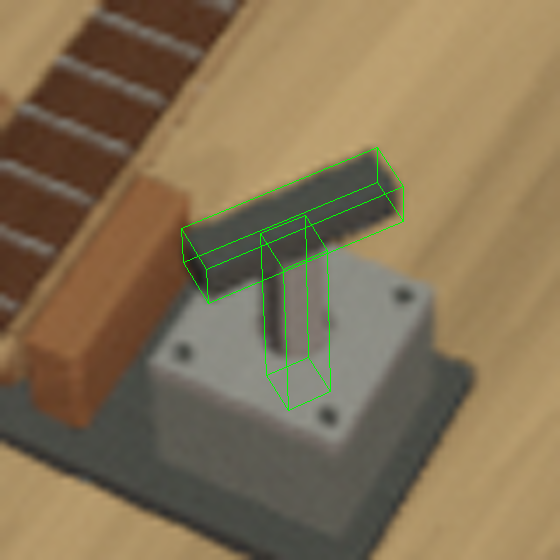

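View pics/g14.png

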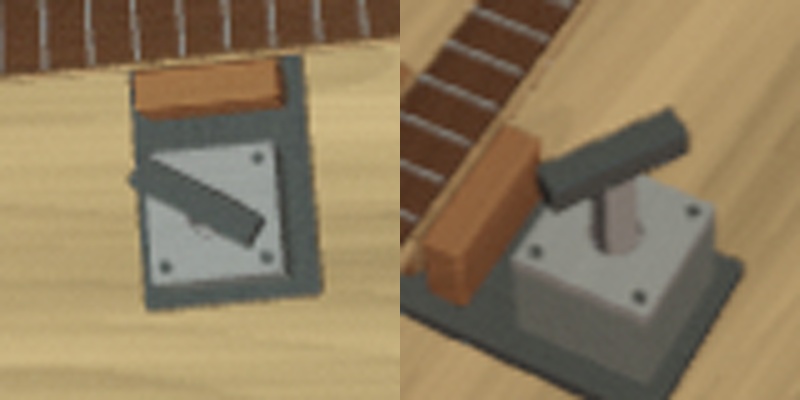

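```bash
python3 -c "
from h import *
print(job.job_done())"
```

```text
the job is handed in; nothing more can be done
None
```

I moved the key from the holder into the clamp, turned it until the cork jaw met the neck, let go, and handed the job in. It took about 25 s of the 64 s allowed. `job_done()` reported no verdict.

- **Finding the socket:** The first sweep missed because the key sat about 1.5 mm off the socket's axis. I felt for the socket's walls with light sideways pushes, re-centred, and the key dropped in near a tool yaw of 0.5 rad.
- **Fully home:** The key's foot is at about 36 mm above the bench, as it should be. After release, a model of the key drawn fully home lined up with the side picture.
- **Forces:** The highest reading I saw was about 13 N, against the 70 N limit. I only read it at the end of each move, so brief peaks in between were not seen.
- **Jaw:** I turned the key clockwise by about 1.05 rad, of which roughly 0.08 rad was play. The side picture puts jaw travel at about 14.2–14.6 mm; touching is 12 mm, snug about 14.25 mm and crushed 16.5 mm. It did not move when I let go.
- **Checks that disagreed:** My first picture-based jaw tracker gave wrong values (about 1 mm when the jaw had moved much further), so I replaced it with an edge measurement. Wrist torque never showed the cork contact clearly, so the snug setting rests on the turned angle and the picture.
- **Surroundings:** In the last top picture the mug, polish bottle, screwdriver and tuner look unmoved, and the arm is clear of everything.

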